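# Swing a sample rack into the analyser's loading lane

### The arm

A 7-joint arm with a two-finger parallel gripper is mounted at the origin on the work surface. World frame = base frame: x ahead of the robot, y to its left, z up, the work surface at z = 0. Lengths are in m, angles in rad, forces in N, time in s.
With the tool pointing down it reaches from about 0.4 to 0.875 m from the base axis. Payload 19.3 kg.
Tool frame: the origin (TCP) lies at the very end of the fingers, on their centre line; the grasp point (between the pads) lies 19 mm behind it; z points along the fingers, y is the line along which they close (so a half turn about z gives the same grasp; the last joint's range is limited). The gripper opens to 85 mm and grips with 20 to 120 N. Pads are 22 mm wide; open, the fingers measure 114 mm over their backs; the gripper's body (76 mm by 85 mm) begins 54 mm behind the grasp point. The pads swing forward as they close: fully open they stand 13 mm farther back than shut.
Start: joints at [1.166, 0.521, -0.036, 1.599, 0.021, 1.021, -0.113], TCP at [0.205, -0.59, 0.231] pointing down, gripper open.
Joint ranges: [-2.91, 2.91], [-0.3, 2.13], [-1.5, 1.42], [0.17, 2.43], [-1.26, 4.41], [0.16, 1.93], [-2.52, 2.52]. Speed limits (rad/s): [1.89, 1.89, 2.39, 2.39, 3.01, 3.01, 3.01].

### API

Orientations are given as [roll, pitch, yaw] about the fixed x, y, z axes, in that order (R = Rz(yaw) Ry(pitch) Rx(roll)).
In Python, from workcell import bot gives the robot as it stands. The module is installed in compiled form; this text tells all that it offers.
- The arm moves only by the tool apply_moves, never from a script. Its arguments are lists of equal length, an entry for each row: "claw": the finger opening in m, from 0 to 0.0854; "xyz": the shift along the tool's x, y, z in m, a list of three; "twist": the turn, a rotation vector about the tool's x, y, z in rad, a list of three. A call has 1 to 20 rows; each row shifts and turns the commanded pose from where the row before left it, along the tool's axes as they then stand; what a row does not reach is not made up. A row lasts 1/10 s, in which the tool goes at most 50 mm and 8.59 degrees, less where a joint would pass 70% of its speed; a pose out of reach is approached as far as the arm can. A call with a gripper value outside its range is refused whole. The fingers move at their own pace and stop on an object; "force" is the grip in N (left out, the last holds). Time passes only in rows, so rows that do not move let the fingers close. It gives the time, the measured TCP pose, the force, the opening and the grip force at its end, in the units of the state.
- bot.observe(): the state, without advancing time (a new reading comes with each control period).
- bot.grab_frame(name): name is "scene" or "top" or "wrist"; returns a dict with "img" (420x560x3 uint8, red, green, blue), "vfov" (degrees; the focal length in pixels is half the picture's height over the tangent of half this angle, whatever the lens; pixels are square), "cx", "cy" (the principal point, pixels), "view" (4x4, takes a point from world to camera coordinates). Camera axes: x right, y up, looking along -z (the intrinsics and any distortion apply to the point x, -y, -z); pixel columns grow to the right and rows downward; lengths in m; the calibration is good to about 2 mm. A picture is of the moment at which its call begins. There is no depth.
- bot.job_done(): hands the job in; it is judged then, once.
Trained networks look in the newest picture that a camera, given by its name, has taken for a name from the list of things; names that differ only in an ending like _2 or _b are one class to them, and where a whole thing is asked for, a point or a joint stands for the part that bears it (a point fixed in the world has none). Each returns a list of dicts, best first, with "score" (0 to 1); they miss things now and then, are a little off and sometimes report something else, mostly with a low value. They report only what shows in the picture. A call takes as long as a camera call. They do not tell look-alikes from the thing itself.
- bot.find_in(camera, query): "position" ([x, y, z] in m, in world coordinates, good to about 4 mm: the middle of the surface that is visible of it).
The state is a dict: "clock": time; "qpos": joint angles; "qd": joint speeds; "joint_efforts": joint torques, N m; "position": TCP position; "tool_rot": TCP orientation; "force": force on the tool from outside, world axes, zero at the start; "moment": the same for the moment, N m; "grip_width": finger opening in m; "finger_force": force on a finger pad.
Only numpy, scipy, OpenCV 4.12 (cv2) and the standard library are available. Lean on these libraries where they do the work, as an engineer would, in place of code of your own. Each camera call takes 0.05 s, during which the arm holds its last target. There are 200 camera calls.

### The job

The rack of freshly spun blood tubes stands slanted on the deck of the analyser's loading unit. Without lifting it, slide it along the deck, still slanted, until the notch in its tube-filled end bears on the steel locating post; then, keeping that end pressed lightly on the post all the way (a sure touch of a few newtons, never harder than about 18 N), swing its other end slowly round until the rack lies flush along the fence and the sprung roller has dropped into its other notch, and let go so that the rack stays there, home on the post. Keep the rack upright and leave the other things on the bench where they are.

Things in the scene. Friction and masses are not known exactly. Their poses are not given: they have to be found in the camera images.
- rack: Grey plastic sample rack, 220 mm long (y), 32 mm wide (x), 62 mm high, 0.22 to 0.45 kg, loose; origin under its centre. Five capped tubes, fixed in it, stand 28 mm above the top in the +y half. The last 85 mm towards -y have only empty holes: grip it there from above, across the width. Both ends have the same full-height 90-degree V notch, 14 mm wide, 7 mm deep, and 9 mm bevelled corners.
- post_notch (a point): On the rack: centre of the mouth of the notch in the tube-filled (+y) end, at the underside. With the notch fully on the post, the post's axis passes through this point (within 0.1 mm) at any slant of the rack.
- free_notch (a point): On the rack: centre of the mouth of the notch in the empty (-y) end, at the underside, 220 mm from the other.
- loader: Low loading unit fixed on the bench, 280 (x) by 350 mm (y), flat steel deck 30 mm above the bench; origin under its centre. The lane runs parallel to y on its far side: post at the +y end, fence 200 mm long, 12 mm high, near face at loader x = 116.5 mm, sprung roller at the -y end in a black housing 26 mm high. Home: rack axes parallel to the loader's, its +x side on the fence (0.5 mm play).
- lane (a point): On the loader: middle of the lane's centre line at deck height, loader (100, 0, 30) mm.
- stop: Slotted plate on the deck at the lane's +y end (axes as the loader's), with the upright steel post, 10 mm in diameter, 36 mm high above the deck. Origin: middle of the post's setting range, on the lane's centre line, at deck height. The post is fixed, but where it was set is not measured: its axis is within 5 mm of the origin, either way along y, and must be found by feel.
- catch_nose (a point): On the loader: axis of the catch's roller when fully sprung out, 14.5 mm above the deck. The free-turning roller, 20 mm in diameter, 14 mm high, is pushed towards the post (+y) by a spring: 3 N when fully out, 0.2 N more per mm.
- catch (a joint): How far the roller is pushed back (m): 0 fully out, at most 0.018. In passing, the rack's bevelled end pushes it 3 to 4 mm further back than where it then stands in the notch, which takes a sideways push of some 4 to 12 N at that end; it stands there at about 1 to 11 mm according to the post's setting and holds the rack on post and fence.
- jar: Bystander: lidded specimen jar, 62 mm across, 75 mm high, origin under its centre.
- block: Bystander: white tube block 70 x 100 x 35 mm with three capped tubes, 86 mm high in all, origin under its centre.
- sleeve: Bystander: blue open plastic tube sleeve of a centrifuge rotor, standing, 38 mm across, 75 mm high, origin under its centre.
Mind the look-alikes: they are no part of the job. Of the things like the rack, leave any that is yellow; of the rest the larger one is meant.

How it is judged:
By the outcome, as a careful person would: the job done as asked, in the order asked, and still so for the second after the job is handed in, with the robot touching nothing.
It also fails if it takes over 67 s, if anything falls off the work surface, if the arm or the gripper's body presses on something with over 40 N, if the wrist force passes 120 N, or if a joint passes its speed limit or range.

## Working session

There is one attempt and no reset: what is moved stays moved. The work goes in short steps, Python scripts to look and compute and a tool call to move; the robot and the scene stay as the last step left them, time stands still between calls to the robot, and variables do not carry over. Pictures are saved under pics/ and viewed, at most 10 in all, crops included, and the job is handed in when it is done.

Besides the shell and the picture viewer there is one more tool, called after "Emit:" as name(argument=value, ...), one argument or row to a line, values as JSON. apply_moves: Moves the arm, as the interface text tells. Its arguments: {"type":"object","properties":{"claw":{"type":"array"},"xyz":{"type":"array"},"twist":{"type":"array"},"force":{"type":"number"}},"required":["claw","xyz","twist"]}

```bash
mkdir -p pics; cat > h.py <<'E'
from workcell import bot
import numpy as np, cv2
from scipy.spatial.transform import Rotation as R
np.set_printoptions(precision=4,suppress=True)
def K(f):
    h=f["img"].shape[0]; fl=h/2/np.tan(np.radians(f["vfov"])/2); return fl
def proj(f,p):
    c=f["view"]@np.append(p,1); fl=K(f); return np.array([f["cx"]+fl*c[0]/-c[2], f["cy"]-fl*c[1]/-c[2]])
def ray(f,u,v,z):
    fl=K(f); d=np.array([(u-f["cx"])/fl,-(v-f["cy"])/fl,-1]); V=np.linalg.inv(f["view"]); o=V[:3,3]; w=V[:3,:3]@d
    return o+w*(z-o[2])/w[2]
def save(f,n): cv2.imwrite("pics/"+n,f["img"][:,:,::-1])
E
python3 - <<'E'
from h import *
s=bot.observe(); print(s)
for c in ["top","scene"]:
    f=bot.grab_frame(c); save(f,c+"0.png"); print(c,{k:v for k,v in f.items() if k!="img"})
    for q in ["rack","loader","stop","catch_nose","post_notch","free_notch","lane","jar","block","sleeve"]:
        for r in bot.find_in(c,q): print(q,np.array(r["position"]),round(r["score"],2),proj(f,r["position"]).round())
E
```

```text
{'clock': 0.0, 'qpos': array([ 1.1658,  0.522 , -0.0363,  1.6   ,  0.0212,  1.0211, -0.1128]), 'qd': array([ 0.0002, -0.0004,  0.0006,  0.0014,  0.0007, -0.0001, -0.0008]), 'joint_efforts': array([  0.0002, -92.7121,   1.98  , -36.994 ,   0.0178,   0.0081,
        -0.    ]), 'position': array([ 0.2052, -0.59  ,  0.2307]), 'tool_rot': array([-3.1405,  0.0001,  0.3348]), 'force': array([-1.0688,  0.5419,  0.1346]), 'moment': array([-0.0054,  0.0421, -0.028 ]), 'finger_force': 0.0, 'grip_width': 0.08512745956505446}
top {'vfov': 51.61980007751605, 'cx': 274.4584185797985, 'cy': 202.33348198470833, 'view': array([[ 0.0284, -0.9996,  0.0004, -0.0157],
       [ 0.989 ,  0.0282,  0.1451, -0.5907],
       [-0.145 , -0.0038,  0.9894, -1.2891],
       [ 0.    ,  0.    ,  0.    ,  1.    ]])}
rack [ 0.7768 -0.3446  0.0635] 0.94 [388. 145.]
rack [0.6809 0.3071 0.0504] 0.81 [176. 170.]
rack [ 0.5486 -0.044   0.0951] 0.72 [289. 214.]
loader [0.5519 0.0094 0.0298] 0.72 [271. 215.]
loader [0.6763 0.1025 0.0355] 0.21 [243. 175.]
stop [0.6743 0.1025 0.0357] 0.48 [243. 175.]
stop [ 0.5496 -0.0427  0.092
[... 999 characters left out ...]
[0.6767 0.0971 0.0315] 0.69 [336. 210.]
stop [ 0.5677 -0.0521  0.089 ] 0.48 [272. 216.]
catch_nose [ 0.5844 -0.0269  0.0303] 0.96 [282. 226.]
post_notch [0.6926 0.3028 0.0354] 0.94 [377. 164.]
post_notch [ 0.7915 -0.3556  0.062 ] 0.87 [278. 370.]
post_notch [ 0.5665 -0.0522  0.0897] 0.72 [271. 216.]
free_notch [ 0.5659 -0.0546  0.0876] 0.82 [270. 217.]
free_notch [ 0.784  -0.3561  0.0607] 0.79 [275. 368.]
free_notch [0.6898 0.3006 0.0395] 0.75 [376. 163.]
lane [ 0.5794 -0.0263  0.0339] 0.85 [281. 224.]
jar [0.5789 0.4158 0.0559] 0.72 [361. 120.]
block [ 0.5583 -0.4549  0.0361] 0.66 [165. 352.]
sleeve [ 0.581  -0.0268  0.0287] 0.57 [281. 225.]
sleeve [ 0.3759 -0.3301  0.0583] 0.54 [141. 265.]
```

View pics/top0.png

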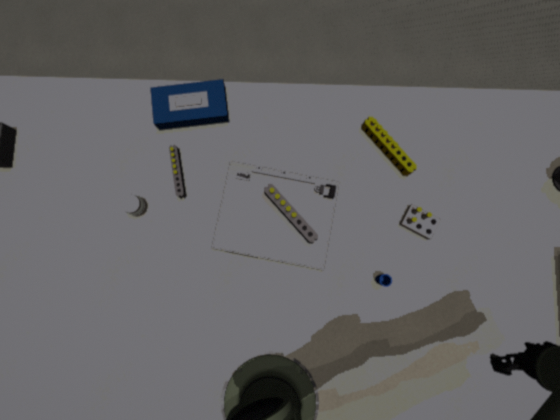

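```bash
python3 - <<'E'
import cv2
i=cv2.imread("pics/top0.png")
a=cv2.resize(i[110:300,150:410],None,fx=3,fy=3,interpolation=cv2.INTER_CUBIC)
cv2.imwrite("pics/top0c.png",a)
E
```

```text
(no output)
```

View pics/top0c.png

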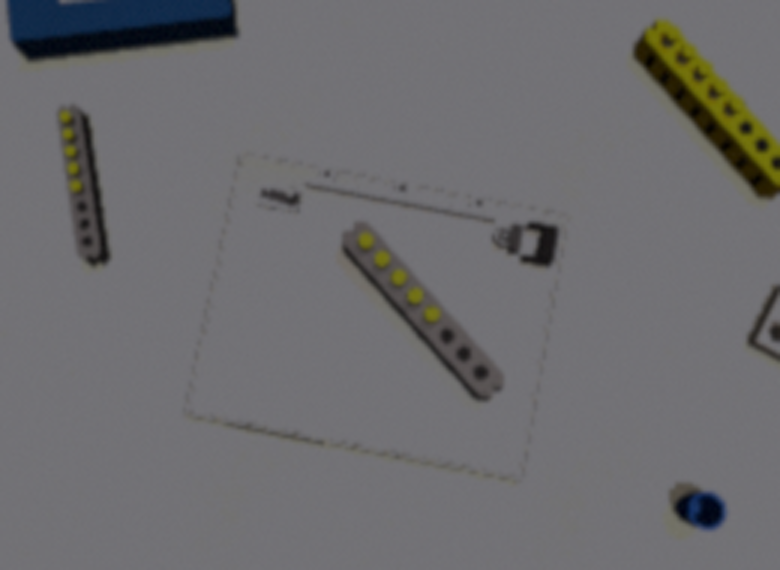

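View pics/scene0.png

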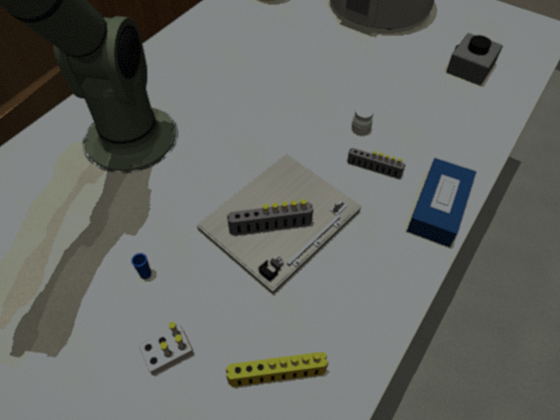

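The three candidates in the top view are: grey rack on the deck at (290,213), small grey rack at (177,171), and yellow rack at (388,146). The deck one is meant: it is not yellow, it is the larger grey one, and it has 5 tubes and stands slanted on the loader. The enlarged crop confirms this. The stop is at about (243,175) and the catch at about (328,191).

```bash
python3 - <<'E'
from h import *
f=bot.grab_frame("top")
c=lambda u,v:(150+(u+.5)/3-.5,110+(v+.5)/3-.5)
P={}
for n,u,v,z in [("TL",238,153,.03),("TR",568,213,.03),("BL",185,412,.03),("BR",520,480,.03),("rp",353,228,.092),("rm",495,378,.092),("cap1",366,240,.12),("cap5",432,313,.12),("h6",447,336,.092),("h8",481,372,.092),("fa",305,185,.042),("fb",494,220,.042),("post",293,190,.06)]:
    P[n]=ray(f,*c(u,v),z); print(n,P[n])
d=lambda a,b:np.linalg.norm(P[a]-P[b])
print(d("TL","TR"),d("BL","BR"),d("TL","BL"),d("TR","BR"),d("rp","rm"),d("fa","fb"))
C=sum(P[k] for k in["TL","TR","BL","BR"])/4
yv=P["TL"]-P["TR"]+P["BL"]-P["BR"]; xv=P["TL"]-P["BL"]+P["TR"]-P["BR"]
print(C,np.degrees(np.arctan2(-yv[0],yv[1])),np.degrees(np.arctan2(xv[1],xv[0])))
g=P["rp"]-P["rm"];print("rack yaw",np.degrees(np.arctan2(-g[0],g[1])),(P["rp"]+P["rm"])/2)
E
```

```text
TL [0.721  0.1477 0.03  ]
TR [ 0.6669 -0.1983  0.03  ]
BL [0.4496 0.1899 0.03  ]
BR [ 0.3909 -0.1517  0.03  ]
rp [0.6332 0.0235 0.092 ]
rm [ 0.4887 -0.1193  0.092 ]
cap1 [0.6165 0.01   0.12  ]
cap5 [ 0.5473 -0.0554  0.12  ]
h6 [ 0.5284 -0.0717  0.092 ]
h8 [ 0.4942 -0.1055  0.092 ]
fa [0.6862 0.0756 0.042 ]
fb [ 0.6549 -0.1203  0.042 ]
post [0.6767 0.0866 0.06  ]
0.35022217121840743 0.34656292659020943 0.27469847631167565 0.2798845185231827 0.20312637028091188 0.198452744231143
[ 0.5571 -0.0031  0.03  ] -9.320296362984447 -9.203111708722416
rack yaw -45.331381816964594 [ 0.5609 -0.0479  0.092 ]
```

Emit:
apply_moves(
  claw=[0.0854, 0.0854, 0.0854, 0.0854, 0.0854, 0.0854, 0.0854, 0.0854, 0.0854, 0.0854, 0.0854, 0.0854, 0.0854, 0.0854, 0.0854, 0.0854, 0.0854, 0.0854, 0.0854, 0.0854],
  xyz=[
    [0.0323, -0.0266, -0.005],
    [0.0323, -0.0266, -0.005],
    [0.0323, -0.0266, -0.005],
    [0.0323, -0.0266, -0.005],
    [0.0323, -0.0266, -0.005],
    [0.0323, -0.0266, -0.005],
    [0.0323, -0.0266, -0.005],
    [0.0323, -0.0266, -0.005],
    [0.0323, -0.0266, -0.005],
    [0.0323, -0.0266, -0.005],
    [0.0323, -0.0266, -0.005],
    [0.0323, -0.0266, -0.005],
    [0.0323, -0.0266, -0.005],
    [0.0323, -0.0266, -0.005],
    [0, 0, 0],
    [0, 0, 0],
    [0, 0, 0],
    [0, 0, 0],
    [0, 0, 0],
    [0, 0, 0],
  ],
  twist=[
    [0, 0, 0],
    [0, 0, 0],
    [0, 0, 0],
    [0, 0, 0],
    [0, 0, 0],
    [0, 0, 0],
    [0, 0, 0],
    [0, 0, 0],
    [0, 0, 0],
    [0, 0, 0],
    [0, 0, 0],
    [0, 0, 0],
    [0, 0, 0],
    [0, 0, 0],
    [0, 0, -0.0742],
    [0, 0, -0.0742],
    [0, 0, -0.0742],
    [0, 0, -0.0742],
    [0, 0, -0.0742],
    [0, 0, -0.0742],
  ],
  force=40,
)

```text
clock: 3.15
position: [0.5101, -0.09, 0.3014]
tool_rot: [3.142, -0.0, 0.783]
force: [0.5, 0.3, 0.0]
grip_width: 0.0854
finger_force: 0.0
```

```bash
python3 - <<'E'
from h import *
s=bot.observe(); print(s["clock"],s["position"],s["tool_rot"],s["qpos"],s["force"])
f=bot.grab_frame("wrist"); save(f,"w1.png"); print({k:v for k,v in f.items() if k!="img"})
np.save("w1.npy",{k:v for k,v in f.items()},allow_pickle=True)
for n,p in dict(rackc=[.561,-.048,.092],pn=[.639,.029,.092],post=[.6737,.0894,.066],fn=[.483,-.125,.092]).items(): print(n,proj(f,p))
E
```

```text
3.15 [ 0.5101 -0.09    0.3014] [ 3.1415 -0.0001  0.783 ] [ 0.3535  0.2952 -0.3694  1.7765  0.1187  1.0916 -0.844 ] [0.4675 0.3234 0.0193]
{'vfov': 68.21035515021754, 'cx': 282.0016671030586, 'cy': 208.0594582834882, 'view': array([[ 0.7055, -0.7087, -0.0003, -0.424 ],
       [ 0.6753,  0.6724, -0.303 , -0.2232],
       [ 0.2149,  0.2135,  0.953 , -0.5376],
       [ 0.    ,  0.    ,  0.    ,  1.    ]])}
rackc [287.3074 120.839 ]
pn [288.3448   5.657 ]
post [269.9764 -63.2301]
fn [286.4548 215.5008]
```

View pics/w1.png

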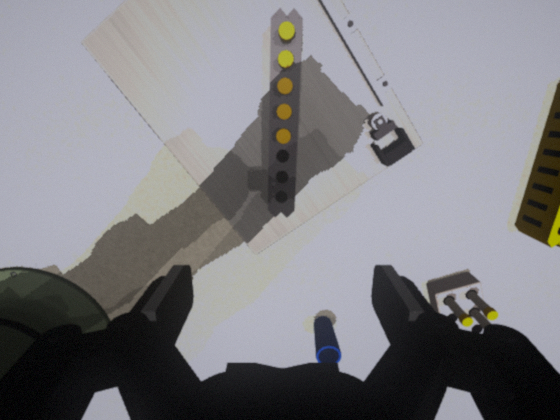

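Wrist view: the rack's tube end is at (288,10) and its empty end at (284,215). The fence line runs (320,0)–(382,104), the roller is at (376,119), and the deck corner is at (260,254).

```bash
python3 - <<'E'
import cv2
i=cv2.imread("pics/w1.png")
a=cv2.resize(i[0:230,225:435],None,fx=2.6,fy=2.6,interpolation=cv2.INTER_CUBIC)
a=cv2.convertScaleAbs(a,alpha=1.4)
cv2.imwrite("pics/w1c.png",a)
E
```

```text
(no output)
```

View pics/w1c.png

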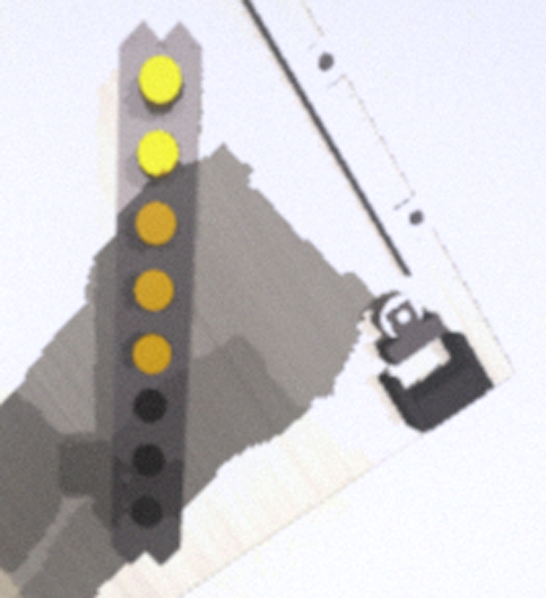

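```bash
python3 - <<'E'
from h import *
f=np.load("w1.npy",allow_pickle=True).item()
print("cam",np.linalg.inv(f["view"])[:3,3])
c=lambda u,v:(225+(u+.5)/2.6-.5,(v+.5)/2.6-.5)
P={}
for n,u,v,z in [("mp",161,22,.092),("vp",161,42,.092),("mm",146,563,.092),("vm",147,551,.092),("h6",150,405,.092),("h7",148,460,.092),("h8",146,511,.092),("Lp",119,50,.092),("Rp",202,50,.092),("Lm",112,540,.092),("Rm",182,540,.092),("f1",249,0,.042),("f2",408,274,.042),("roller",400,316,.0515),("cBR",512,377,.03)]:
    P[n]=ray(f,*c(u,v),z); print(n,P[n])
g=P["vp"]-P["vm"];print(np.linalg.norm(g[:2]),np.degrees(np.arctan2(g[1],g[0])),(P["vp"]+P["vm"])/2)
g=P["mp"]-P["mm"];print(np.linalg.norm(g[:2]),np.degrees(np.arctan2(g[1],g[0])),(P["mp"]+P["mm"])/2)
for a,b in(("Lp","Lm"),("Rp","Rm"),("h6","h8"),("f1","f2")):
    g=P[a]-P[b];print(a,b,np.degrees(np.arctan2(g[1],g[0])))
print((P["Lm"]+P["Rm"])/2,(P["Lp"]+P["Rp"])/2)
E
```

```text
cam [ 0.5654 -0.0356  0.4445]
mp [0.6363 0.0287 0.092 ]
vp [0.6316 0.024  0.092 ]
mm [ 0.4776 -0.1209  0.092 ]
vm [ 0.4821 -0.1171  0.092 ]
h6 [ 0.5305 -0.0708  0.092 ]
h7 [ 0.5126 -0.0874  0.092 ]
h8 [ 0.4953 -0.1033  0.092 ]
Lp [0.6183 0.0335 0.092 ]
Rp [0.6408 0.0109 0.092 ]
Lm [ 0.4745 -0.102   0.092 ]
Rm [ 0.4971 -0.1247  0.092 ]
f1 [0.679  0.0167 0.042 ]
f2 [ 0.6555 -0.1188  0.042 ]
roller [ 0.6388 -0.1287  0.0515]
cBR [ 0.6637 -0.197   0.03  ]
0.20553802264739046 43.329982028928015 [ 0.5568 -0.0466  0.092 ]
0.21806845195033403 43.303583423144616 [ 0.5569 -0.0461  0.092 ]
Lp Lm 43.292257581575015
Rp Rm 43.34965290568714
h6 h8 42.71999216845326
f1 f2 80.19252474477643
[ 0.4858 -0.1133  0.092 ] [0.6295 0.0222 0.092 ]
```

Emit:
apply_moves(
  claw=[0.0854, 0.0854, 0.0854, 0.0854, 0.0854, 0.0854, 0.0854, 0.0854, 0.0854, 0.0854, 0.0854, 0.0854, 0.0854, 0.0854, 0.0854, 0.0854, 0.0854],
  xyz=[
    [0, 0, 0],
    [-0.011, 0.0005, 0],
    [0, 0, 0.02],
    [0, 0, 0.02],
    [0, 0, 0.02],
    [0, 0, 0.02],
    [0, 0, 0.02],
    [0, 0, 0.02],
    [0, 0, 0.02],
    [0, 0, 0.02],
    [0, 0, 0.02],
    [0, 0, 0.02],
    [0, 0, 0.0116],
    [0, 0, 0.0116],
    [0, 0, 0.0116],
    [0, 0, 0.0116],
    [0, 0, 0],
  ],
  twist=[
    [0, 0, 0.027],
    [0, 0, 0],
    [0, 0, 0],
    [0, 0, 0],
    [0, 0, 0],
    [0, 0, 0],
    [0, 0, 0],
    [0, 0, 0],
    [0, 0, 0],
    [0, 0, 0],
    [0, 0, 0],
    [0, 0, 0],
    [0, 0, 0],
    [0, 0, 0],
    [0, 0, 0],
    [0, 0, 0],
    [0, 0, 0],
  ],
  force=40,
)

```text
clock: 4.9
position: [0.5018, -0.0978, 0.0536]
tool_rot: [-3.14, 0.001, 0.753]
force: [-0.5, -1.3, 0.4]
grip_width: 0.0853
finger_force: 0.0
```

Emit:
apply_moves(
  claw=[0.02, 0.02, 0.02, 0.02, 0.02, 0.02, 0.02, 0.02, 0.02, 0.02],
  xyz=[
    [0, 0, 0],
    [0, 0, 0],
    [0, 0, 0],
    [0, 0, 0],
    [0, 0, 0],
    [0, 0, 0],
    [0, 0, 0],
    [0, 0, 0],
    [0, 0, 0],
    [0, 0, 0],
  ],
  twist=[
    [0, 0, 0],
    [0, 0, 0],
    [0, 0, 0],
    [0, 0, 0],
    [0, 0, 0],
    [0, 0, 0],
    [0, 0, 0],
    [0, 0, 0],
    [0, 0, 0],
    [0, 0, 0],
  ],
  force=40,
)

```text
clock: 5.9
position: [0.5027, -0.098, 0.0554]
tool_rot: [3.141, -0.0, 0.753]
force: [-1.5, 1.0, 6.3]
grip_width: 0.0318
finger_force: 40.0
```

```bash
python3 - <<'E'
from h import *
s=bot.observe(); print(s)
E
```

```text
{'clock': 5.9, 'qpos': array([ 0.2722,  0.6248, -0.2624,  2.0136,  0.3005,  0.5388, -1.02  ]), 'qd': array([-0.    , -0.0002, -0.001 , -0.0005,  0.0003, -0.0003, -0.0007]), 'joint_efforts': array([ -0.0044, -83.3947,  -2.6004, -20.9419,   0.0271,  -0.404 ,
        -0.0668]), 'position': array([ 0.5027, -0.098 ,  0.0554]), 'tool_rot': array([ 3.141 , -0.0004,  0.753 ]), 'force': array([-1.5063,  0.9955,  6.2802]), 'moment': array([0.0418, 0.2773, 0.0504]), 'finger_force': 39.9726676940918, 'grip_width': 0.0317745581648317}
```

Emit:
apply_moves(
  claw=[0.02, 0.02, 0.02],
  xyz=[
    [0, 0, -0.0003],
    [0, 0, 0],
    [0, 0, 0],
  ],
  twist=[
    [0, 0, 0],
    [0, 0, 0],
    [0, 0, 0],
  ],
)

```text
clock: 6.2
position: [0.5025, -0.0979, 0.0554]
tool_rot: [3.141, -0.0, 0.753]
force: [-1.2, 0.0, 5.5]
grip_width: 0.0314
finger_force: 40.3
```

Emit:
apply_moves(
  claw=[0.02, 0.02, 0.02, 0.02, 0.02, 0.02, 0.02, 0.02],
  xyz=[
    [0, -0.003, 0],
    [0, -0.003, 0],
    [0, -0.003, 0],
    [0, -0.003, 0],
    [0, -0.003, 0],
    [0, -0.003, 0],
    [0, -0.0025, 0],
    [0, 0, 0],
  ],
  twist=[
    [0, 0, 0],
    [0, 0, 0],
    [0, 0, 0],
    [0, 0, 0],
    [0, 0, 0],
    [0, 0, 0],
    [0, 0, 0],
    [0, 0, 0],
  ],
)

```text
clock: 7.0
position: [0.4883, -0.0825, 0.0554]
tool_rot: [3.141, -0.0, 0.753]
force: [-0.2, 0.5, 6.6]
grip_width: 0.0317
finger_force: 40.7
```

Emit:
apply_moves(
  claw=[0.02, 0.02, 0.02, 0.02, 0.02, 0.02, 0.02, 0.02, 0.02, 0.02, 0.02, 0.02],
  xyz=[
    [0, 0, -0.0008],
    [0.004, 0, 0],
    [0.004, 0, 0],
    [0.004, 0, 0],
    [0.004, 0, 0],
    [0.004, 0, 0],
    [0.004, 0, 0],
    [0.004, 0, 0],
    [0.004, 0, 0],
    [0.004, 0, 0],
    [0.004, 0, 0],
    [0, 0, 0],
  ],
  twist=[
    [0, 0, 0],
    [0, 0, 0],
    [0, 0, 0],
    [0, 0, 0],
    [0, 0, 0],
    [0, 0, 0],
    [0, 0, 0],
    [0, 0, 0],
    [0, 0, 0],
    [0, 0, 0],
    [0, 0, 0],
    [0, 0, 0],
  ],
)

```text
clock: 8.2
position: [0.518, -0.0551, 0.056]
tool_rot: [-3.142, -0.0, 0.753]
force: [-0.2, -0.3, -2.5]
grip_width: 0.0317
finger_force: 39.7
```

```bash
python3 - <<'E'
from h import *
s=bot.observe(); print(s["clock"],s["position"],s["tool_rot"],s["force"],s["moment"])
f=bot.grab_frame("wrist"); save(f,"w2.png"); np.save("w2.npy",f,allow_pickle=True)
f=bot.grab_frame("top"); save(f,"t2.png"); np.save("t2.npy",f,allow_pickle=True)
g=cv2.imread("pics/w2.png"); t=cv2.imread("pics/t2.png")
a=cv2.resize(t[150:210,225:335],None,fx=5,fy=5,interpolation=cv2.INTER_CUBIC)
w=g[:280]
o=np.zeros((590,560,3),np.uint8); o[:280]=w; o[285:585,:550]=a; cv2.imwrite("pics/m2.png",cv2.convertScaleAbs(o,alpha=1.3))
E
```

```text
8.2 [ 0.518  -0.0551  0.056 ] [-3.1416 -0.0004  0.7535] [-0.1938 -0.2687 -2.5129] [-0.1341  0.1395 -0.0012]
```

View pics/m2.png

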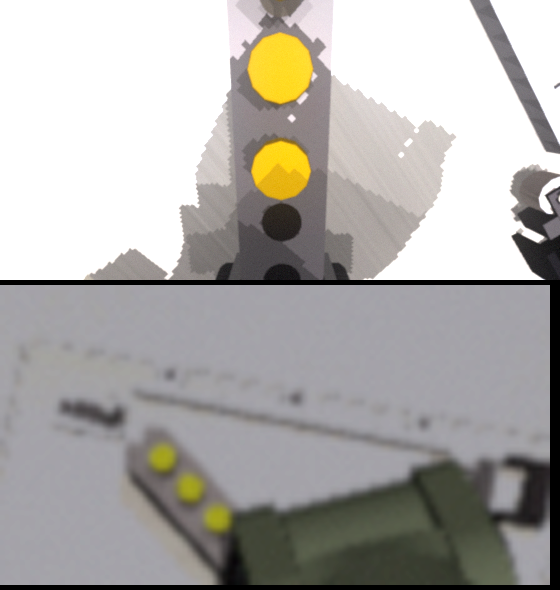

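Wrist and top crops: the rack's tube end (top crop around (150,440)) points at the stop's dark plate and post, around (95,412). It is lined up for the final approach.

Emit:
apply_moves(
  claw=[0.02, 0.02, 0.02, 0.02, 0.02, 0.02, 0.02, 0.02, 0.02, 0.02],
  xyz=[
    [0, 0, 0.0004],
    [0.002, 0, 0],
    [0.002, 0, 0],
    [0.002, 0, 0],
    [0.002, 0, 0],
    [0.002, 0, 0],
    [0.002, 0, 0],
    [0.002, 0, 0],
    [0.002, 0, 0],
    [0, 0, 0],
  ],
  twist=[
    [0, 0, 0],
    [0, 0, 0],
    [0, 0, 0],
    [0, 0, 0],
    [0, 0, 0],
    [0, 0, 0],
    [0, 0, 0],
    [0, 0, 0],
    [0, 0, 0],
    [0, 0, 0],
  ],
)

```text
clock: 9.3
position: [0.5295, -0.0444, 0.0556]
tool_rot: [-3.142, -0.0, 0.753]
force: [0.4, 0.9, -0.8]
grip_width: 0.0313
finger_force: 39.8
```

Emit:
apply_moves(
  claw=[0.02, 0.02, 0.02],
  xyz=[
    [0.001, 0, 0],
    [0.001, 0, 0],
    [0.001, 0, 0],
  ],
  twist=[
    [0, 0, 0],
    [0, 0, 0],
    [0, 0, 0],
  ],
)

```text
clock: 9.6
position: [0.5315, -0.0426, 0.0556]
tool_rot: [-3.142, 0.0, 0.753]
force: [-0.9, -0.6, -2.9]
grip_width: 0.0317
finger_force: 39.8
```

Emit:
apply_moves(
  claw=[0.02, 0.02, 0.02],
  xyz=[
    [0.001, 0, 0],
    [0.001, 0, 0],
    [0, 0, 0],
  ],
  twist=[
    [0, 0, 0],
    [0, 0, 0],
    [0, 0, 0],
  ],
)

```text
clock: 9.9
position: [0.533, -0.0411, 0.0556]
tool_rot: [3.142, -0.0, 0.753]
force: [-0.8, 0.8, -1.8]
grip_width: 0.0314
finger_force: 39.8
```

Emit:
apply_moves(
  claw=[0.02, 0.02, 0.02],
  xyz=[
    [0.001, 0, 0.0003],
    [0.001, 0, 0],
    [0, 0, 0],
  ],
  twist=[
    [0, 0, 0],
    [0, 0, 0],
    [0, 0, 0],
  ],
)

```text
clock: 10.2
position: [0.5345, -0.0399, 0.0554]
tool_rot: [3.141, -0.0, 0.753]
force: [-1.9, -1.5, 3.5]
grip_width: 0.0316
finger_force: 40.3
```

Emit:
apply_moves(
  claw=[0.02, 0.02, 0.02],
  xyz=[
    [0.001, 0, 0],
    [0, 0, 0],
    [0, 0, 0],
  ],
  twist=[
    [0, 0, 0],
    [0, 0, 0],
    [0, 0, 0],
  ],
)

```text
clock: 10.5
position: [0.5352, -0.0393, 0.0554]
tool_rot: [3.141, -0.0, 0.753]
force: [-1.7, -1.9, 5.0]
grip_width: 0.0315
finger_force: 40.6
```

Emit:
apply_moves(
  claw=[0.02, 0.02, 0.02],
  xyz=[
    [0.001, 0, 0],
    [0, 0, 0],
    [0, 0, 0],
  ],
  twist=[
    [0, 0, 0],
    [0, 0, 0],
    [0, 0, 0],
  ],
)

```text
clock: 10.8
position: [0.5358, -0.0386, 0.0554]
tool_rot: [3.141, 0.0, 0.753]
force: [-2.7, -3.6, 5.6]
grip_width: 0.0315
finger_force: 40.7
```

Emit:
apply_moves(
  claw=[0.02, 0.02, 0.02],
  xyz=[
    [0.001, 0, -0.0002],
    [0, 0, 0],
    [0, 0, 0],
  ],
  twist=[
    [0, 0, 0],
    [0, 0, 0],
    [0, 0, 0],
  ],
)

```text
clock: 11.1
position: [0.5367, -0.0375, 0.0554]
tool_rot: [-3.142, -0.0, 0.753]
force: [0.5, -0.4, -1.7]
grip_width: 0.0318
finger_force: 39.9
```

Emit:
apply_moves(
  claw=[0.02, 0.02, 0.02],
  xyz=[
    [0.0007, 0, 0],
    [0, 0, 0],
    [0, 0, 0],
  ],
  twist=[
    [0, 0, 0],
    [0, 0, 0],
    [0, 0, 0],
  ],
)

```text
clock: 11.4
position: [0.5371, -0.0372, 0.0555]
tool_rot: [-3.141, -0.0, 0.753]
force: [0.1, -0.8, -0.8]
grip_width: 0.0314
finger_force: 39.9
```

Emit:
apply_moves(
  claw=[0.02, 0.02, 0.02],
  xyz=[
    [0.001, 0, 0],
    [0, 0, 0],
    [0, 0, 0],
  ],
  twist=[
    [0, 0, 0],
    [0, 0, 0],
    [0, 0, 0],
  ],
)

```text
clock: 11.7
position: [0.5378, -0.0366, 0.0555]
tool_rot: [-3.142, -0.0, 0.753]
force: [-0.2, -0.3, -0.7]
grip_width: 0.0314
finger_force: 39.9
```

Emit:
apply_moves(
  claw=[0.02, 0.02, 0.02],
  xyz=[
    [0.001, 0, 0],
    [0, 0, 0],
    [0, 0, 0],
  ],
  twist=[
    [0, 0, 0],
    [0, 0, 0],
    [0, 0, 0],
  ],
)

```text
clock: 12.0
position: [0.5381, -0.0364, 0.0554]
tool_rot: [-3.141, 0.001, 0.752]
force: [-3.4, -3.6, 0.9]
grip_width: 0.0317
finger_force: 40.1
```

Emit:
apply_moves(
  claw=[0.02, 0.02, 0.02],
  xyz=[
    [0.0007, 0, 0],
    [0, 0, 0],
    [0, 0, 0],
  ],
  twist=[
    [0, 0, 0],
    [0, 0, 0],
    [0, 0, 0],
  ],
)

```text
clock: 12.3
position: [0.5384, -0.0363, 0.0554]
tool_rot: [-3.141, 0.002, 0.752]
force: [-4.9, -5.8, 2.9]
grip_width: 0.0313
finger_force: 40.3
```

Emit:
apply_moves(
  claw=[0.02, 0.02, 0.02, 0.02, 0.02, 0.02],
  xyz=[
    [3e-05, 0.00323, 0],
    [3e-05, 0.00323, 0],
    [3e-05, 0.00323, 0],
    [3e-05, 0.00323, 0],
    [3e-05, 0.00323, 0],
    [0, 0, 0],
  ],
  twist=[
    [0, 0, -0.01745],
    [0, 0, -0.01745],
    [0, 0, -0.01745],
    [0, 0, -0.01745],
    [0, 0, -0.01745],
    [0, 0, 0],
  ],
)

```text
clock: 12.9
position: [0.5505, -0.0477, 0.0554]
tool_rot: [3.141, 0.001, 0.84]
force: [-3.0, -4.5, 0.6]
grip_width: 0.0313
finger_force: 40.0
```

```bash
cat > st.py <<'E'
from h import *
s=bot.observe(); p=s["position"]; a=s["tool_rot"][2]; u=np.array([np.cos(a),np.sin(a)]); F=s["force"][:2]
print(s["clock"],p,np.degrees(a),"F",s["force"],"Fx,Fy tool",F@u,F@[u[1],-u[0]],"M",s["moment"],"pivot",p[:2]+.185*u)
E
python3 st.py
```

```text
12.9 [ 0.5505 -0.0477  0.0554] 48.11472352402928 F [-2.9681 -4.4775  0.5682] Fx,Fy tool -5.315048390419777 0.7796809566323993 M [-0.9414  0.3928 -0.2246] pivot [0.674 0.09 ]
```

Emit:
apply_moves(
  claw=[0.02, 0.02, 0.02, 0.02, 0.02, 0.02, 0.02],
  xyz=[
    [5e-05, 0.00323, 0],
    [5e-05, 0.00323, 0],
    [5e-05, 0.00323, 0],
    [5e-05, 0.00323, 0],
    [5e-05, 0.00323, 0],
    [5e-05, 0.00323, 0],
    [0, 0, 0],
  ],
  twist=[
    [0, 0, -0.01745],
    [0, 0, -0.01745],
    [0, 0, -0.01745],
    [0, 0, -0.01745],
    [0, 0, -0.01745],
    [0, 0, -0.01745],
    [0, 0, 0],
  ],
)

```text
clock: 13.6
position: [0.5658, -0.0599, 0.0555]
tool_rot: [3.141, 0.001, 0.944]
force: [-2.6, -5.1, 0.1]
grip_width: 0.0314
finger_force: 40.0
```

```bash
python3 st.py
```

```text
13.6 [ 0.5658 -0.0599  0.0555] 54.10854205801443 F [-2.5832 -5.0571  0.1282] Fx,Fy tool -5.6113296687238 0.8720163006718284 M [-1.1118  0.3729 -0.2117] pivot [0.6742 0.09  ]
```

Emit:
apply_moves(
  claw=[0.02, 0.02, 0.02, 0.02, 0.02, 0.02, 0.02],
  xyz=[
    [5e-05, 0.00323, 0],
    [5e-05, 0.00323, 0],
    [5e-05, 0.00323, 0],
    [5e-05, 0.00323, 0],
    [5e-05, 0.00323, 0],
    [5e-05, 0.00323, 0],
    [0, 0, 0],
  ],
  twist=[
    [0, 0, -0.01745],
    [0, 0, -0.01745],
    [0, 0, -0.01745],
    [0, 0, -0.01745],
    [0, 0, -0.01745],
    [0, 0, -0.01745],
    [0, 0, 0],
  ],
)

```text
clock: 14.3
position: [0.5822, -0.0703, 0.0555]
tool_rot: [3.141, 0.001, 1.049]
force: [-1.9, -5.1, 0.7]
grip_width: 0.0313
finger_force: 40.0
```

```bash
python3 st.py
```

```text
14.3 [ 0.5822 -0.0703  0.0555] 60.107699642624155 F [-1.9497 -5.1472  0.6842] Fx,Fy tool -5.434092123900224 0.8749108462505671 M [-1.0975  0.304  -0.243 ] pivot [0.6744 0.0901]
```

Emit:
apply_moves(
  claw=[0.02, 0.02, 0.02, 0.02, 0.02, 0.02, 0.02],
  xyz=[
    [4e-05, 0.00323, 0],
    [4e-05, 0.00323, 0],
    [4e-05, 0.00323, 0],
    [4e-05, 0.00323, 0],
    [4e-05, 0.00323, 0],
    [4e-05, 0.00323, 0],
    [0, 0, 0],
  ],
  twist=[
    [0, 0, -0.01745],
    [0, 0, -0.01745],
    [0, 0, -0.01745],
    [0, 0, -0.01745],
    [0, 0, -0.01745],
    [0, 0, -0.01745],
    [0, 0, 0],
  ],
)

```text
clock: 15.0
position: [0.5996, -0.0791, 0.0555]
tool_rot: [3.141, 0.001, 1.154]
force: [-0.9, -5.6, 0.4]
grip_width: 0.0313
finger_force: 40.0
```

```bash
python3 st.py
```

```text
15.0 [ 0.5996 -0.0791  0.0555] 66.10648709748445 F [-0.904  -5.5588  0.4113] Fx,Fy tool -5.448590533400607 1.4249768191357335 M [-1.1013  0.1864 -0.2133] pivot [0.6746 0.0901]
```

Emit:
apply_moves(
  claw=[0.02, 0.02, 0.02, 0.02, 0.02, 0.02, 0.02],
  xyz=[
    [4e-05, 0.00323, 0],
    [4e-05, 0.00323, 0],
    [4e-05, 0.00323, 0],
    [2e-05, 0.00162, 0],
    [2e-05, 0.00162, 0],
    [2e-05, 0.00162, 0],
    [0, 0, 0],
  ],
  twist=[
    [0, 0, -0.01745],
    [0, 0, -0.01745],
    [0, 0, -0.01745],
    [0, 0, -0.00873],
    [0, 0, -0.00873],
    [0, 0, -0.00873],
    [0, 0, 0],
  ],
)

```text
clock: 15.7
position: [0.6131, -0.0844, 0.0555]
tool_rot: [3.141, 0.001, 1.232]
force: [-1.8, -7.5, -0.0]
grip_width: 0.0315
finger_force: 40.0
```

```bash
python3 st.py
```

```text
15.7 [ 0.6131 -0.0844  0.0555] 70.59021697734464 F [-1.7866 -7.4704 -0.0105] Fx,Fy tool -7.639563737939093 0.7975313734007066 M [-1.1927  0.1527 -0.2123] pivot [0.6746 0.0901]
```

Emit:
apply_moves(
  claw=[0.02, 0.02, 0.02, 0.02, 0.02, 0.02, 0.02],
  xyz=[
    [-9e-05, 0.00162, 0],
    [-9e-05, 0.00162, 0],
    [-9e-05, 0.00162, 0],
    [-9e-05, 0.00162, 0],
    [-9e-05, 0.00162, 0],
    [-9e-05, 0.00162, 0],
    [0, 0, 0],
  ],
  twist=[
    [0, 0, -0.00873],
    [0, 0, -0.00873],
    [0, 0, -0.00873],
    [0, 0, -0.00873],
    [0, 0, -0.00873],
    [0, 0, -0.00873],
    [0, 0, 0],
  ],
)

```text
clock: 16.4
position: [0.6222, -0.0875, 0.0555]
tool_rot: [3.141, 0.001, 1.285]
force: [-0.6, -5.5, -0.4]
grip_width: 0.0317
finger_force: 39.9
```

```bash
python3 st.py
```

```text
16.4 [ 0.6222 -0.0875  0.0555] 73.61182517664459 F [-0.6472 -5.5324 -0.3861] Fx,Fy tool -5.490254759499868 0.9399837561787011 M [-1.1008  0.0158 -0.2135] pivot [0.6744 0.09  ]
```

Emit:
apply_moves(
  claw=[0.02, 0.02, 0.02, 0.02, 0.02, 0.02],
  xyz=[
    [-4e-05, 0.00162, 0],
    [-4e-05, 0.00162, 0],
    [-4e-05, 0.00162, 0],
    [-4e-05, 0.00162, 0],
    [-4e-05, 0.00162, 0],
    [0, 0, 0],
  ],
  twist=[
    [0, 0, -0.00873],
    [0, 0, -0.00873],
    [0, 0, -0.00873],
    [0, 0, -0.00873],
    [0, 0, -0.00873],
    [0, 0, 0],
  ],
)

```text
clock: 17.0
position: [0.6297, -0.0896, 0.0555]
tool_rot: [-3.141, 0.0, 1.328]
force: [-1.8, -5.1, 1.5]
grip_width: 0.0317
finger_force: 40.1
```

```bash
python3 st.py
```

```text
17.0 [ 0.6297 -0.0896  0.0555] 76.11322869532536 F [-1.8441 -5.0903  1.5294] Fx,Fy tool -5.384074659476732 -0.5684809584064017 M [-0.8494  0.4536 -0.4575] pivot [0.6741 0.09  ]
```

Emit:
apply_moves(
  claw=[0.02, 0.02, 0.02, 0.02, 0.02],
  xyz=[
    [0, 0.00162, 0],
    [0, 0.00162, 0],
    [0, 0.00162, 0],
    [0, 0.00162, 0],
    [0, 0, 0],
  ],
  twist=[
    [0, 0, -0.00873],
    [0, 0, -0.00873],
    [0, 0, -0.00873],
    [0, 0, -0.00873],
    [0, 0, 0],
  ],
)

```text
clock: 17.5
position: [0.6363, -0.0909, 0.0555]
tool_rot: [3.141, 0.0, 1.363]
force: [-1.0, -5.2, -0.1]
grip_width: 0.0316
finger_force: 39.9
```

```bash
python3 st.py
```

```text
17.5 [ 0.6363 -0.0909  0.0555] 78.12175398413387 F [-1.0335 -5.1939 -0.0889] Fx,Fy tool -5.295393167232225 0.05773310741323005 M [-0.9546  0.0319 -0.4138] pivot [0.6744 0.0902]
```

Emit:
apply_moves(
  claw=[0.02, 0.02, 0.02, 0.02, 0.02],
  xyz=[
    [0, 0.00162, 0],
    [0, 0.00162, 0],
    [0, 0.00162, 0],
    [0, 0.00162, 0],
    [0, 0, 0],
  ],
  twist=[
    [0, 0, -0.00873],
    [0, 0, -0.00873],
    [0, 0, -0.00873],
    [0, 0, -0.00873],
    [0, 0, 0],
  ],
)

```text
clock: 18.0
position: [0.6433, -0.0919, 0.0556]
tool_rot: [3.14, -0.0, 1.399]
force: [3.7, -4.5, -2.6]
grip_width: 0.0317
finger_force: 39.8
```

```bash
python3 st.py
```

```text
18.0 [ 0.6433 -0.0919  0.0556] 80.15469207323103 F [ 3.6876 -4.5029 -2.6109] Fx,Fy tool -3.8060051678663736 4.40325888479954 M [-1.0124 -0.955  -0.2712] pivot [0.6749 0.0904]
```

Emit:
apply_moves(
  claw=[0.02, 0.02, 0.02],
  xyz=[
    [0.0002, 0.0013, 0.0002],
    [0, 0, 0],
    [0, 0, 0],
  ],
  twist=[
    [0, 0, -0.007],
    [0, 0, 0],
    [0, 0, 0],
  ],
)

```text
clock: 18.3
position: [0.6445, -0.092, 0.0555]
tool_rot: [3.14, -0.0, 1.406]
force: [4.0, -4.8, -0.9]
grip_width: 0.0313
finger_force: 40.1
```

```bash
python3 st.py; python3 - <<'E'
from h import *
f=bot.grab_frame("wrist"); save(f,"w3.png")
E
```

```text
18.3 [ 0.6445 -0.092   0.0555] 80.53184452893488 F [ 3.997  -4.7776 -0.8501] Fx,Fy tool -4.055007727097618 4.72847649164337 M [-1.0273 -0.8555 -0.2602] pivot [0.6749 0.0905]
```

View pics/w3.png

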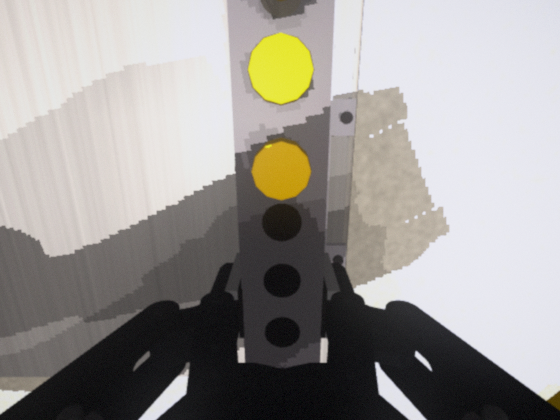

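The wrist view shows the rack almost flush: its right side is at column ~330, right beside the fence strip (330–350). The roller is already pulling it in.

Emit:
apply_moves(
  claw=[0.02, 0.02, 0.02],
  xyz=[
    [0, 0.001, 0],
    [0, 0, 0],
    [0, 0, 0],
  ],
  twist=[
    [0, 0, -0.005],
    [0, 0, 0],
    [0, 0, 0],
  ],
)

```text
clock: 18.65
position: [0.6446, -0.092, 0.0555]
tool_rot: [-3.141, 0.0, 1.41]
force: [-3.8, -3.3, 5.5]
grip_width: 0.0316
finger_force: 40.9
```

```bash
python3 st.py
```

```text
18.65 [ 0.6446 -0.092   0.0555] 80.80714873320427 F [-3.8259 -3.3225  5.5349] Fx,Fy tool -3.891061199608646 -3.245935515240157 M [-0.6795  0.7058 -0.6692] pivot [0.6742 0.0906]
```

Emit:
apply_moves(
  claw=[0.02, 0.02, 0.034, 0.036, 0.04, 0.05, 0.06, 0.06, 0.06, 0.06],
  xyz=[
    [0, -0.0003, -0.0002],
    [0, 0, 0],
    [0, 0, 0],
    [0, 0, 0],
    [0, 0, 0],
    [0, 0, 0],
    [0, 0, 0],
    [0, 0, 0],
    [0, 0, 0],
    [0, 0, 0],
  ],
  twist=[
    [0, 0, 0],
    [0, 0, 0],
    [0, 0, 0],
    [0, 0, 0],
    [0, 0, 0],
    [0, 0, 0],
    [0, 0, 0],
    [0, 0, 0],
    [0, 0, 0],
    [0, 0, 0],
  ],
)

```text
clock: 19.65
position: [0.6445, -0.0919, 0.0555]
tool_rot: [3.142, -0.0, 1.411]
force: [-1.0, 0.6, 0.3]
grip_width: 0.06
finger_force: 0.0
```

```bash
python3 st.py
```

```text
19.65 [ 0.6445 -0.0919  0.0555] 80.8251200764123 F [-0.9998  0.605   0.3276] Fx,Fy tool 0.4378132499750511 -1.0834887653084768 M [-0.0146  0.0244  0.0057] pivot [0.674  0.0907]
```

Released cleanly. Retreat upward and back, then look.

Emit:
apply_moves(
  claw=[0.06, 0.06, 0.06, 0.06, 0.06, 0.06, 0.06, 0.06, 0.06, 0.06, 0.06, 0.06, 0.06, 0.06, 0.06, 0.06, 0.06, 0.06],
  xyz=[
    [0, 0, -0.008],
    [0, 0, -0.015],
    [0, 0, -0.02],
    [0, 0, -0.02],
    [0, 0, -0.02],
    [0, 0, -0.02],
    [0, 0, -0.02],
    [0, 0, -0.02],
    [0, 0, -0.02],
    [0, 0, -0.02],
    [0, 0, -0.02],
    [-0.02, -0.01, -0.01],
    [-0.02, -0.01, -0.01],
    [-0.02, -0.01, -0.01],
    [-0.02, -0.01, 0],
    [-0.02, -0.01, 0],
    [0, 0, 0],
    [0, 0, 0],
  ],
  twist=[
    [0, 0, 0],
    [0, 0, 0],
    [0, 0, 0],
    [0, 0, 0],
    [0, 0, 0],
    [0, 0, 0],
    [0, 0, 0],
    [0, 0, 0],
    [0, 0, 0],
    [0, 0, 0],
    [0, 0, 0],
    [0, 0, 0],
    [0, 0, 0],
    [0, 0, 0],
    [0, 0, 0],
    [0, 0, 0],
    [0, 0, 0],
    [0, 0, 0],
  ],
)

```text
clock: 21.45
position: [0.5791, -0.1827, 0.2897]
tool_rot: [3.14, 0.0, 1.41]
force: [-0.6, 0.2, 0.3]
grip_width: 0.0602
finger_force: 0.0
```

```bash
python3 - <<'E'
from h import *
print(bot.observe()["clock"])
f=bot.grab_frame("wrist"); save(f,"w4.png"); np.save("w4.npy",f,allow_pickle=True)
E
```

```text
21.45
```

View pics/w4.png

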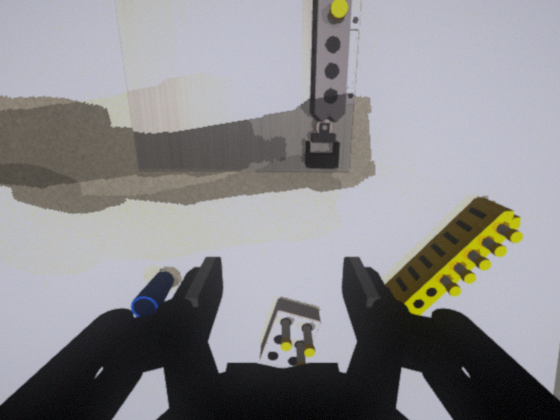

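The roller (325,128) sits in the notch at the rack's empty end, and the rack lies along the fence. Next I check the post end.

Emit:
apply_moves(
  claw=[0.06, 0.06, 0.06, 0.06, 0.06, 0.06, 0.06, 0.06],
  xyz=[
    [0.02, 0, -0.01],
    [0.025, 0, -0.01],
    [0.025, 0, 0],
    [0.025, 0, 0],
    [0.025, 0, 0],
    [0.025, 0, 0],
    [0, 0, 0],
    [0, 0, 0],
  ],
  twist=[
    [0, 0, 0],
    [0, 0, 0],
    [0, 0, 0],
    [0, 0, 0],
    [0, 0, 0],
    [0, 0, 0],
    [0, 0, 0],
    [0, 0, 0],
  ],
)

```text
clock: 22.3
position: [0.6024, -0.0378, 0.3089]
tool_rot: [3.141, -0.0, 1.413]
force: [-0.3, -1.0, 0.0]
grip_width: 0.06
finger_force: 0.0
```

```bash
python3 - <<'E'
from h import *
f=bot.grab_frame("wrist"); save(f,"w5.png")
i=cv2.imread("pics/w5.png")[:290,240:480]
cv2.imwrite("pics/w5c.png",cv2.convertScaleAbs(cv2.resize(i,None,fx=2,fy=2,interpolation=cv2.INTER_CUBIC),alpha=1.2))
E
```

```text
(no output)
```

View pics/w5c.png

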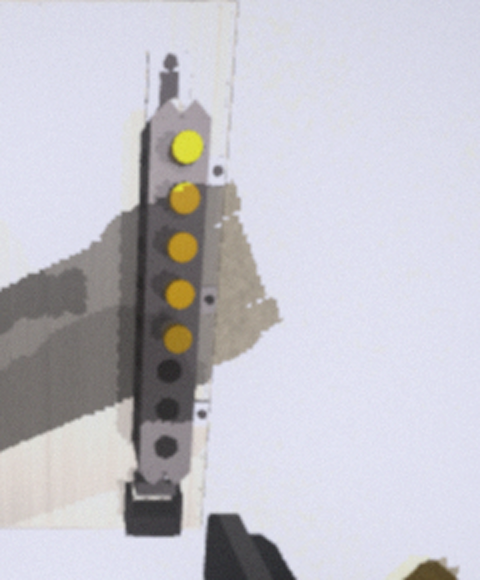

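Crop: the rack lies along the fence from (180,105) to (163,480), with the roller in the lower notch. The upper notch sits on the stop's slot line, and the post itself is lower than the rack and hidden in the notch. The measured pivot stayed within 1 mm throughout the swing, so I'm handing it in.

```bash
python3 -c "
from workcell import bot; print(bot.job_done())"
```

```text
the job is handed in; nothing more can be done
None
```

The job is handed in, with the verdict not shown: the rack lies flush on the fence, seated on the post by feel (the camera couldn't see that contact), with the roller in its other notch and the arm clear. Readings between moves showed about 4–8 N on the post and about 22 s used. While sliding, the gripper briefly carried up to about 3 N of the rack's weight, though its measured height rose by only about 0.6 mm.

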